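Set the reception pass window to half open on its peg stay

TASK

The pass window in the reception screen is shut, with its stay's slotted hole over the pin on the ledge. Lift the stay off the pin by its ball knob, swing the window gently out to half open, and drop the middle of the three round holes over the pin, the bar fully down. Feel for the hole without leaning hard on the pin, let go, and leave the other things on the counter where they are.

Things in the scene. Friction and masses are not known exactly. Their poses are not given: they have to be found in the camera images.
- screen: Fixed glazed reception screen with a white staff ledge 45 mm high (x -120 to 45, y -340 to 340). Origin: on the counter, under the middle of the pass window, in the glass plane; x points to the guests, y left along the screen, z up. 'Screen' coordinates are in this frame, mm. Its frame (x -22 to 22) is 370 mm high, so work the stay from above on the staff side.
- hinge_foot (a point): On the vertical hinge line of the window leaf, at screen (0, 160, 55). The leaf (318 mm wide, 288 high, steel rim, glass, about 2.6 kg) runs from it to -y when shut and swings out to +x. It stays where it is left: the stiff hinge takes about 4 N at the stay's pivot to move.
- pin_mid (a point): Mid of the pin's range, at screen (-80.9, -20.9, 62), NOT the pin itself: its plate is screwed down through slots, so the pin's axis is fixed up to 10 mm from here, either way along the shut bar's line (0.707, 0.707); across that line it is true. Pin: upright steel stud 8.6 mm across, flat top 62 above the counter, 10 above the 17 mm wide collar that the seated bar rests on.
- pivot (a point): Where the stay is pivoted on the leaf: 130 mm from the hinge line along the leaf and 30 mm off the leaf's middle plane on the staff side; screen (-30, 30, 55) when shut. The bar swings freely sideways here (about a vertical line) and lifts (about a level line across the bar), and falls by its own weight.
- mid_hole (a point): Centre of the middle round hole, the one to use. The stay is a steel bar 20 mm wide, 6 thick, about 0.2 kg; the point lies at mid thickness, its x axis along the bar away from the pivot. Distances along the bar from the pivot: slotted hole 72 (30 long, 10 wide; over the pin at the start), round holes 100, 130 (middle), 160, each 10 across and straight through.
- knob (a point): Centre of the black ball knob, 24 mm across, on the bar's free end, 225 mm from the pivot; hold this. x axis as mid_hole. Seated, the bar is level and the knob's centre is 55 mm above the counter; with the bar resting on the pin's top near the middle hole it is about 17 mm higher. Shut, it is at screen (-189, -129); with the middle hole seated at about (-168, -60).
- leaf (a joint): Opening angle of the leaf, rad: 0 shut, growing as it swings out (positive about z). With the middle hole over the pin about 0.51 (0.44 to 0.59 depending on where the pin stands); first round hole about 0.28, last about 0.74. A glass bowl (120 mm across) with a stone stands on the guest side, 30 to 60 mm beyond the half-open leaf's edge; a leaf thrown wide open hits it.
- stapler: Matte black stapler, 150 x 36 x 55 mm, on the counter on the staff side, to the right of the knob. Leave alone.
- bell: Chrome tap bell, 86 mm across, 64 mm high, on the counter on the staff side, left of the stay. Leave alone.

How it is judged:
On the way, in this order (a step that is already met when the one before it is completed fails the run):
1. the stay is lifted off the pin (z of knob in the frame of screen above 0.077 m and value of joint leaf below 0.25 rad), for 0.1 s.
2. the window is swung out with the stay held up off the pin (value of joint leaf above 0.36 rad and z of knob in the frame of screen above 0.064 m), for 0.1 s.
At the end, for the whole second after the job is handed in: The middle round hole is over the pin (its centre within 3 mm of the pin's axis) and the bar is fully down, with the knob's centre less than 60 mm above the counter; the window stands still, held half open, and nothing holds the stay (horizontal distance between mid_hole and pinplate below 0.003 m and z of knob in the frame of screen below 0.06 m and velocity of joint leaf between -0.02 and 0.02 rad/s); the robot touches nothing.
It fails at once if the stay is pressed or dragged against the pin with more than 30 N (contact force between pinplate and stay above 30 N).
It fails at once if the window is flung open or shut (faster than 1.5 rad/s) (velocity of joint leaf above 1.5 rad/s or velocity of joint leaf below -1.5 rad/s).
It fails at once if a bystander (stapler, bell, bowl, encoder or card stand) is shifted by more than 15 mm (distance of any of stapler, bell, bowl, encoder, cardstand from where it was at the start of the episode above 0.015 m).
It also fails if it takes over 72 s, if anything falls off the work surface, if the arm or the gripper's body presses on something with over 40 N, if the wrist force passes 120 N, or if a joint passes its speed limit or range.

ROBOT

A 6-joint arm with a two-finger parallel gripper is mounted at the origin on the work surface. World frame = base frame: x ahead of the robot, y to its left, z up, the work surface at z = 0. Lengths are in m, angles in rad, forces in N, time in s.
With the tool pointing down it reaches from about 0.25 to 0.725 m from the base axis. Payload 9.7 kg.
Tool frame: the origin (TCP) lies on the centre line of the jaws, within the pads' length; the fingertips stand 25 mm ahead of it and the grasp point (between the pads) lies 6 mm ahead of it; z points along the fingers, y is the line along which they close (so a half turn about z gives the same grasp; the last joint's range is limited). The gripper opens to 85 mm and grips with 20 to 120 N. Pads are 22 mm wide; open, the fingers measure 114 mm over their backs; the gripper's body (76 mm by 85 mm) begins 54 mm behind the grasp point. The pads swing forward as they close: fully open they stand 13 mm farther back than shut.
Start: joints at [1.17, 0.087, 0.176, 1.66, 0, 1.571], TCP at [0.215, 0.506, 0.256] pointing down, gripper open.
Joint ranges: [-3.13, 3.13], [-0.85, 1.81], [-1.15, 1.24], [-2.2, 2.28], [-1.44, 1.52], [-3.14, 3.14]. Speed limits (rad/s): [2.22, 2.22, 2.57, 3.14, 3.14, 3.14].

INTERFACE

Orientations are given as a unit quaternion [w, x, y, z].
In Python, from rig import env, optics, workorder gives the robot as it stands.
- The arm moves only by the tool jog_arm, never from a script. Its argument "targets" is a list of rows, each a list of 7 numbers: the opening, from 0 (shut) to 1 (fully open), then the shift along the tool's x, y, z in mm, then the turn, a rotation vector about the tool's x, y, z in rad. A call has 1 to 5 rows; each row is the pose to reach, as a shift and turn from the pose commanded when the call began, along the tool's axes at that moment; what a row does not reach only later rows make up. A row lasts 1/10 s, in which the tool goes at most 50 mm and 8.59 degrees, less where a joint would pass 70% of its speed; a pose out of reach is approached as far as the arm can. A call with a gripper value outside its range is refused whole. The fingers move at their own pace and stop on an object; "grip_force" is the grip in N (left out, the last holds). Time passes only in rows, so rows that repeat a pose let the fingers close. It gives the time, the measured TCP pose, the force, the opening and the grip force at its end, in the units of the state.
- env.observe(): the state, without advancing time (a new reading comes with each control period).
- optics.get_image(name): name is "scene" or "top"; returns the picture (384x512x3 uint8, red, green, blue); there is no depth.
- optics.calibration(name): a dict with "K" (3x3 intrinsics, pixels), "extrinsics" (4x4, takes a point from world to camera coordinates). Camera axes: x right, y up, looking along -z (the intrinsics and any distortion apply to the point x, -y, -z); pixel columns grow to the right and rows downward; lengths in m; the calibration is good to about 2 mm. A picture is of the moment at which its call begins. calibration takes no time and is no camera call.
- workorder.job_done(): hands the job in; it is judged then, once.
Trained networks look in the newest picture that a camera, given by its name, has taken for a name from the list of things; names that differ only in an ending like _2 or _b are one class to them, and where a whole thing is asked for, a point or a joint stands for the part that bears it (a point fixed in the world has none). Each returns a list of dicts, best first, with "score" (0 to 1); they miss things now and then, are a little off and sometimes report something else, mostly with a low value. They report only what shows in the picture. A call takes as long as a camera call.
- optics.trace(camera, label): "pixels" (384x512 bool, what is visible of it) and "location" ([row, column] in pixels, amid what is visible of it).
The state is a dict: "t": time; "joint_positions": joint angles; "qvel": joint speeds; "joint_efforts": joint torques, N m; "tool_pos": TCP position; "tool_rot": TCP orientation; "force": force on the tool from outside, world axes, zero at the start; "moment": the same for the moment, N m; "gripper_width": finger opening in m; "gripper_force": force on a finger pad.
Only numpy, scipy, OpenCV 4.12 (cv2) and the standard library are available. Lean on these libraries where they do the work, as an engineer would, in place of code of your own. Each camera call takes 0.05 s, during which the arm holds its last target. There are 200 camera calls.

## Working session

There is one attempt and no reset: what is moved stays moved. The work goes in short steps, Python scripts to look and compute and a tool call to move; the robot and the scene stay as the last step left them, time stands still between calls to the robot, and variables do not carry over. Pictures are saved under pics/ and viewed, at most 10 in all, crops included, and the job is handed in when it is done.

Besides the shell and the picture viewer there is one more tool, called after "Call:" as name([rows], argument=value, ...), one row to a line, values as JSON. jog_arm: Moves the arm, as the interface text tells. Its arguments: {"type":"object","properties":{"targets":{"type":"array"},"grip_force":{"type":"number"}},"required":["targets"]}

```bash
ls; mkdir -p pics; python3 - <<'E'
from rig import env, optics
import cv2, numpy as np
s=env.observe()
for k in ("t","joint_positions","tool_pos","tool_rot","force","gripper_width"): print(k,np.round(s[k],4))
for c in("scene","top"):
    im=optics.get_image(c); cv2.imwrite(f"pics/{c}0.png",im[...,::-1])
    d=optics.calibration(c); print(c,d)
    for l in("knob","stapler","bell"):
        for r in optics.trace(c,l)[:2]: print(c,l,round(r["score"],2),np.round(r["location"],1),r["pixels"].sum())
E
```

```text
pics
t 0.0
joint_positions [1.17   0.0875 0.1751 1.6598 0.     1.5708]
tool_pos [0.2145 0.5062 0.2556]
tool_rot [-1.000e-04  1.991e-01  9.800e-01 -7.000e-04]
force [-0.1322  0.3009  0.4323]
gripper_width 0.0853
scene {'K': array([[418.28436084,   0.        , 259.06404024],
       [  0.        , 418.28436084, 188.80878079],
       [  0.        ,   0.        ,   1.        ]]), 'extrinsics': array([[ 0.99561554, -0.09334348, -0.00605674, -0.51987645],
       [ 0.08951804,  0.93202732,  0.3511575 , -0.10013577],
       [-0.02713321, -0.35016006,  0.93629681, -1.0792982 ],
       [ 0.        ,  0.        ,  0.        ,  1.        ]])}
scene knob 0.86 [210.3 268.1] 701
scene stapler 0.7 [315.2 227.6] 1137
scene bell 0.59 [143.2 231.5] 687
scene bell 0.22 [316.2 225.6] 1097
top {'K': array([[384.55414263,   0.        , 249.32769217],
       [  0.        , 384.55414263, 188.87978207],
       [  0.        ,   0.        ,   1.        ]]), 'extrinsics': array([[-0.00798159, -0.99913896, -0.04071399,  0.06299896],
       [ 0.98179653, -0.01555675,  0.18929753, -0.545603  ],
       [-0.18976792, -0.03846195,  0.98107534, -0.82960121],
       [ 0.        ,  0.        ,  0.        ,  1.        ]])}
top knob 0.56 [183.6 284.2] 877
top stapler 0.86 [240.7 390.9] 1184
top bell 0.74 [221.9 195.5] 1030
top bell 0.69 [118.1 258.8] 45603
```

View pics/scene0.png

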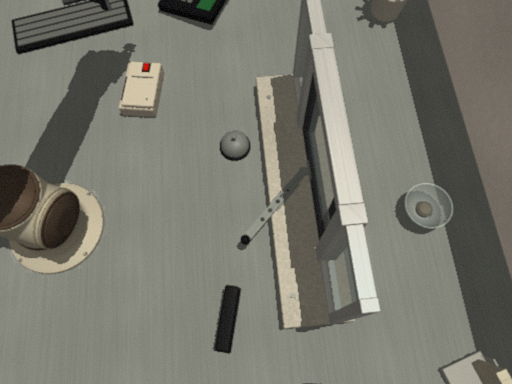

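View pics/top0.png

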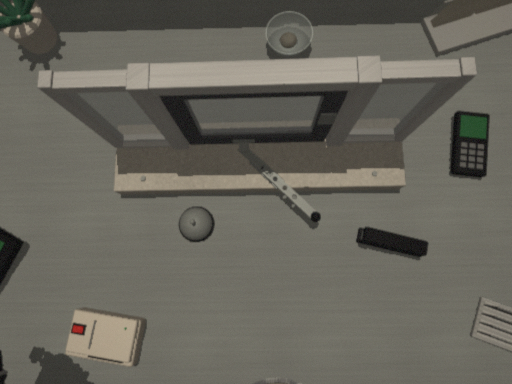

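The scene view shows the knob at about (245,240), with the bar running up to the leaf. In the top view the knob is at (315,216), the bell at (196,223), the stapler at (392,241) and the bowl at (289,38). I'll zoom in on both.

```bash
python3 - <<'E'
import cv2, numpy as np
a=cv2.imread("pics/top0.png")[125:240,105:415]; a=cv2.resize(a,None,fx=2.5,fy=2.5,interpolation=2)
b=cv2.imread("pics/scene0.png")[60:340,225:385]; b=cv2.resize(b,None,fx=2,fy=2,interpolation=2)
a=cv2.convertScaleAbs(a,alpha=1.4); b=cv2.convertScaleAbs(b,alpha=1.4)
cv2.imwrite("pics/ca.png",a); cv2.imwrite("pics/cb.png",b)
E
```

```text
(no output)
```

View pics/ca.png

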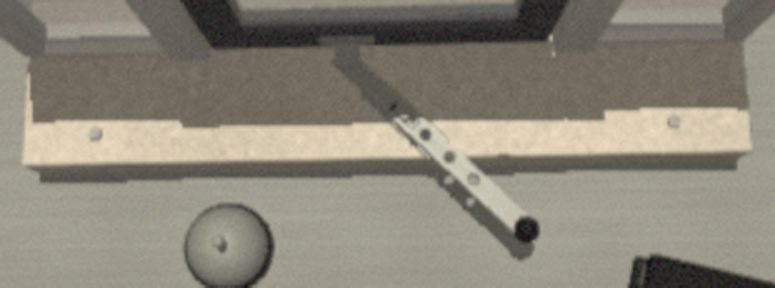

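View pics/cb.png

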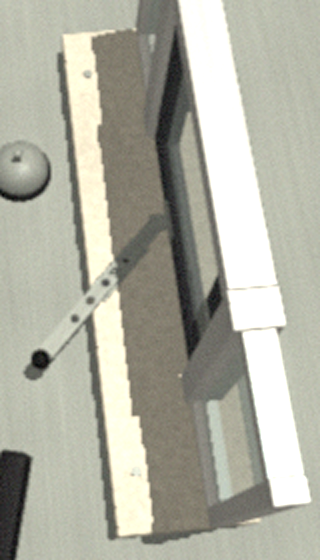

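The crops give the ledge's staff-side top corners, the knob and the three holes. I'll fit the screen's pose from the corners and knob.

```bash
cat > h.py <<'E'
import numpy as np
from scipy.optimize import least_squares, brentq
from scipy.spatial.transform import Rotation as R
from rig import env, optics
def proj(c,P):
    d=optics.calibration(c); E=d["extrinsics"]; p=np.atleast_2d(P)@E[:3,:3].T+E[:3,3]
    q=np.c_[p[:,0],-p[:,1],-p[:,2]]@d["K"].T; return q[:,:2]/q[:,2:]
def ray(c,uv,z):  # pixel (col,row) at world height z
    d=optics.calibration(c); E=d["extrinsics"]; v=np.linalg.inv(d["K"])@[uv[0],uv[1],1]
    v=E[:3,:3].T@np.array([v[0],-v[1],-v[2]]); o=-E[:3,:3].T@E[:3,3]; return o+v*(z-o[2])/v[2]
def s2w(T,p):
    p=np.atleast_2d(p)/1000.; c,s=np.cos(T[2]),np.sin(T[2])
    return np.c_[T[0]+c*p[:,0]-s*p[:,1],T[1]+s*p[:,0]+c*p[:,1],p[:,2]]
def w2s(T,p):
    p=np.atleast_2d(p)-[T[0],T[1],0]; c,s=np.cos(T[2]),np.sin(T[2])
    return 1000*np.c_[c*p[:,0]+s*p[:,1],-s*p[:,0]+c*p[:,1],p[:,2]]
def pivot(th): 
    c,s=np.cos(th),np.sin(th); return np.array([c*-30+s*130, 160+s*-30-c*130])
def leaf_of(k,L=225): # leaf angle from knob xy (screen)
    return brentq(lambda t:np.hypot(*(pivot(t)-k[:2]))-L,-.3,1.3)
def shift(target): # world TCP shift -> tool axes mm
    s=env.observe(); q=s["tool_rot"]; return 1000*R.from_quat([*q[1:],q[0]]).as_matrix().T@(np.array(target)-s["tool_pos"])
E
python3 - <<'E'
from h import *
S=np.array([[-120,340,45],[-120,-340,45],[-189,-129,55]])
O={"top":[[114.2,190.2],[405,185],[315.4,216.6]],"scene":[[257,77.5],[284,327.5],[245,239]]}
f=lambda T:np.concatenate([(proj(c,s2w(T,S))-O[c]).ravel() for c in O])
r=least_squares(f,[.6,0,0]); T=r.x; print("T",T,np.round(r.fun,1)); np.save("T.npy",T)
for c in O: print(c,ray(c,O[c][2],.055))
k=s2w(T,[-189,-129,55])[0]; print("knob",k)
m=R.from_quat(np.r_[env.observe()["tool_rot"][[1,2,3]],env.observe()["tool_rot"][0]]).as_matrix(); print(np.round(m,3))
b=np.array([-.7071,-.7071]);c,s=np.cos(T[2]),np.sin(T[2]); bw=np.array([c*b[0]-s*b[1],s*b[0]+c*b[1]]);print("bar dir world",bw,np.degrees(np.arctan2(*bw[::-1])))
pm=np.array([-80.9,-20.9])
for d in(-10,0,10):
    p=pm+d*.7071
    th=brentq(lambda t:np.hypot(*(pivot(t)-p))-130,0,1.2); P=pivot(th);u=(p-P)/130
    print(d,p,"th",th,"piv",P,"knob",P+225*u,"dir deg",np.degrees(np.arctan2(u[1],u[0])))
for l,z in(("stapler",.05),("bell",.03)):
    print(l,w2s(T,ray("top",optics.trace("top",l)[0]["location"][::-1],z)))
E
```

```text
T [6.70390605e-01 3.85137986e-02 1.53116202e-04] [-1.5 -0.2  1.1  0.4 -0.5 -0.5 -0.6 -0.9 -0.2  1.   0.6  0.4]
top [ 0.48028369 -0.09147489  0.055     ]
scene [ 0.48002922 -0.08936057  0.055     ]
knob [ 0.48141036 -0.09051514  0.055     ]
[[-0.921  0.39  -0.   ]
 [ 0.39   0.921 -0.   ]
 [-0.    -0.    -1.   ]]
bar dir world [-0.70699172 -0.70720826] -134.99122708786115
-10 [-87.971 -27.971] th 0.4424556905397889 piv [28.5497071  29.67381604] knob [-173.1207475   -70.09605788] dir deg -153.6775987093686
0 [-80.9 -20.9] th 0.5142478156759387 piv [37.82452301 32.05741343] knob [-167.66022835  -59.59964827] dir deg -155.96060229722377
10 [-73.829 -13.829] th 0.5840050989305017 piv [46.65022255 35.00497315] knob [-161.87150879  -49.515365  ] dir deg -157.93575805163664
stapler [[-245.26891825 -294.56001521   50.        ]]
bell [[-195.994691    145.25861301   30.        ]]
```

Call:
jog_arm([
  [1, -477.5, -446, 80, 0, 0, 1.955],
  [1, -477.5, -446, 80, 0, 0, 1.955],
  [1, -477.5, -446, 80, 0, 0, 1.955],
  [1, -477.5, -446, 80, 0, 0, 1.955],
  [1, -477.5, -446, 80, 0, 0, 1.955],
])

```text
t: 1.0
tool_pos: [0.3157, 0.278, 0.2258]
tool_rot: [0.0, 0.546, 0.837, 0.0]
force: [1.7, 0.7, 0.5]
gripper_width: 0.0852
gripper_force: 0.0
```

```bash
cat >> h.py <<'E'
def go(x,y,z,ydeg): # remaining shift + turn about tool z to put tool y axis at ydeg, world m
    s=env.observe(); q=s["tool_rot"]; m=R.from_quat([*q[1:],q[0]])
    c,sn=np.cos(np.radians(ydeg)),np.sin(np.radians(ydeg)); t=np.array([[sn,c,0],[-c,sn,0],[0,0,-1.]])
    t=np.c_[np.cross([c,sn,0],[0,0,-1]),[c,sn,0],[0,0,-1]]
    print("t",round(s["t"],2),"pos",np.round(s["tool_pos"],4),"F",np.round(s["force"],1),"w",round(float(s["gripper_width"]),4),"q",np.round(s["joint_positions"],2))
    print("shift",np.round(shift([x,y,z]),1),"rot",np.round((m.inv()*R.from_matrix(t)).as_rotvec(),3))
E
python3 -c "
from h import *; go(.4803,-.0904,.16,-45)"
```

```text
t 1.0 pos [0.3157 0.278  0.2258] F [1.7 0.7 0.5] w 0.0852 q [ 0.72 -0.23 -0.18  1.62 -0.    1.88]
shift [-403.5    2.2   65.7] rot [ 1.0e-03 -1.0e-03  1.2e+00]
```

Call:
jog_arm([
  [1, -403.5, 2.2, 65.7, 0, 0, 1.2],
  [1, -403.5, 2.2, 65.7, 0, 0, 1.2],
  [1, -403.5, 2.2, 65.7, 0, 0, 1.2],
  [1, -403.5, 2.2, 65.7, 0, 0, 1.2],
  [1, -403.5, 2.2, 65.7, 0, 0, 1.2],
])

```text
t: 1.5
tool_pos: [0.4177, 0.0529, 0.1858]
tool_rot: [0.0, 0.815, 0.579, 0.001]
force: [1.3, 0.7, 0.1]
gripper_width: 0.0856
gripper_force: 0.0
```

```bash
python3 -c "
from h import *; go(.4803,-.0904,.16,-45)"
```

```text
t 1.5 pos [0.4177 0.0529 0.1858] F [1.3 0.7 0.1] w 0.0856 q [ 0.13 -0.24 -0.27  1.54  0.    2.03]
shift [-114.6  106.3   25.8] rot [ 0.001 -0.001  0.449]
```

Call:
jog_arm([
  [1, -114.6, 106.3, 25.8, 0, 0, 0.449],
  [1, -114.6, 106.3, 25.8, 0, 0, 0.449],
  [0.8, -114.6, 106.3, 25.8, 0, 0, 0.449],
  [0.8, -114.6, 106.3, 25.8, 0, 0, 0.449],
  [0.8, -114.6, 106.3, 25.8, 0, 0, 0.449],
])

```text
t: 2.0
tool_pos: [0.4807, -0.0892, 0.1593]
tool_rot: [-0.0, 0.923, 0.385, -0.001]
force: [0.0, -0.5, 0.4]
gripper_width: 0.0685
gripper_force: 0.0
```

```bash
python3 -c "
from h import *; go(.4803,-.0904,.061,-45)
import cv2
for c in('top','scene'):
    im=optics.get_image(c); cv2.imwrite(f'pics/{c}1.png',im[...,::-1])
a=cv2.imread('pics/top1.png')[130:290,210:410]; b=cv2.imread('pics/scene1.png')[150:310,180:380]
cv2.imwrite('pics/c1.png',np.hstack([cv2.resize(a,(400,320)),cv2.resize(b,(400,320))]))
"
```

```text
t 2.0 pos [ 0.4807 -0.0892  0.1593] F [ 0.  -0.5  0.4] w 0.0685 q [-0.18 -0.07 -0.17  1.47  0.    2.17]
shift [-1.   0.7 98.3] rot [-0.001  0.001  0.005]
```

View pics/c1.png

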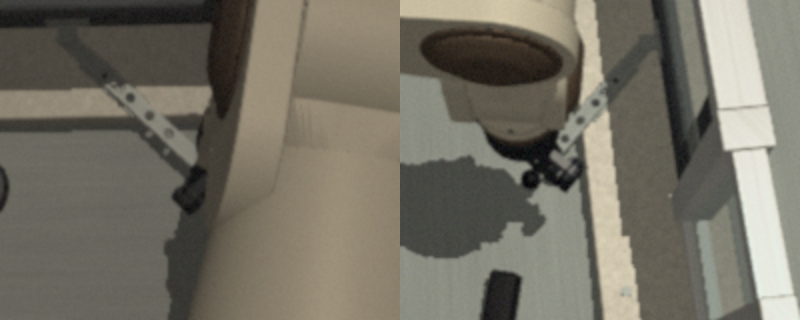

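The knob lies between the fingers. In the left half (top view) the knob end of the bar is at (190,185), and in the right half (scene view) at (530,180). I'll descend, then close in small steps while watching the force.

Call:
jog_arm([
  [0.75, -1, 0.7, 45, 0, 0, 0.005],
  [0.7, -1, 0.7, 75, 0, 0, 0.005],
  [0.6, -1, 0.7, 98.5, 0, 0, 0.005],
  [0.5, -1, 0.7, 98.5, 0, 0, 0.005],
  [0.4, -1, 0.7, 98.5, 0, 0, 0.005],
], grip_force=20)

```text
t: 2.6
tool_pos: [0.4806, -0.088, 0.0625]
tool_rot: [0.0, 0.923, 0.384, 0.0]
force: [0.1, -0.4, 0.9]
gripper_width: 0.0343
gripper_force: 0.0
```

Call:
jog_arm([
  [0.36, 0, 0, 0, 0, 0, 0],
  [0.34, 0, 0, 0, 0, 0, 0],
])

```text
t: 2.8
tool_pos: [0.4814, -0.089, 0.0632]
tool_rot: [0.001, 0.923, 0.384, 0.001]
force: [0.2, -0.4, -0.6]
gripper_width: 0.0291
gripper_force: 0.0
```

```bash
python3 -c "
from h import *; go(.4803,-.0904,.061,-45)
import cv2
for c in('top','scene'):
    im=optics.get_image(c); cv2.imwrite(f'pics/{c}2.png',im[...,::-1])
b=cv2.imread('pics/scene2.png')[190:290,190:310]
cv2.imwrite('pics/c2.png',cv2.resize(b,(600,500),interpolation=2))
"
```

```text
t 2.8 pos [ 0.4814 -0.089   0.0632] F [ 0.2 -0.4 -0.6] w 0.0291 q [-0.18 -0.05 -0.33  1.28  0.    2.17]
shift [-1.8  0.2  2.2] rot [ 0.002 -0.001  0.002]
```

View pics/c2.png

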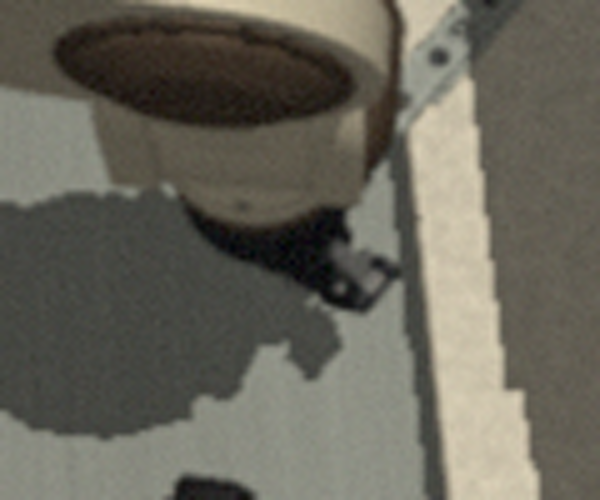

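The knob is hidden behind the gripper in this view. There's no contact force at a 29 mm opening, so I'll carry on closing gently.

Call:
jog_arm([
  [0.32, -1.5, 0, 1, 0, 0, 0],
  [0.31, -1.5, 0, 1, 0, 0, 0],
  [0.3, -1.5, 0, 1, 0, 0, 0],
])

```text
t: 3.2
tool_pos: [0.4796, -0.0904, 0.0606]
tool_rot: [0.0, 0.924, 0.383, 0.0]
force: [0.9, -1.1, 1.5]
gripper_width: 0.0254
gripper_force: 0.5
```

Call:
jog_arm([
  [0.29, 0, 0, 0, 0, 0, 0],
  [0.28, 0, 0, 0, 0, 0, 0],
])

```text
t: 3.4
tool_pos: [0.4795, -0.0903, 0.0605]
tool_rot: [0.0, 0.924, 0.383, 0.0]
force: [0.8, -0.4, 1.0]
gripper_width: 0.0241
gripper_force: 0.6
```

Call:
jog_arm([
  [0.2, 0, 0, 0, 0, 0, 0],
  [0.2, 0, 0, 0, 0, 0, 0],
  [0.2, 0, 0, 0, 0, 0, 0],
], grip_force=30)

```text
t: 3.7
tool_pos: [0.4795, -0.0902, 0.0605]
tool_rot: [0.0, 0.924, 0.383, -0.0]
force: [0.5, -0.4, 2.3]
gripper_width: 0.0217
gripper_force: 29.2
```

Call:
jog_arm([
  [0.2, 0, 0, -5, 0, 0, 0],
  [0.2, 0.5, 0, -14, 0, 0, 0],
  [0.2, 1.3, 0, -24, 0, 0, 0],
])

```text
t: 4.0
tool_pos: [0.4802, -0.0891, 0.085]
tool_rot: [-0.0, 0.924, 0.383, -0.0]
force: [0.4, 0.7, -1.8]
gripper_width: 0.0221
gripper_force: 29.4
```

Call:
jog_arm([
  [0.2, 1.2, 0, -8, 0, 0, 0],
  [0.2, 2.4, 0, -16, 0, 0, 0],
  [0.2, 3.5, 0, -22, 0, 0, 0],
  [0.2, 3.5, 0, -22, 0, 0, 0],
])

```text
t: 4.4
tool_pos: [0.4833, -0.0868, 0.1075]
tool_rot: [0.0, 0.924, 0.383, 0.0]
force: [-0.1, -0.2, -1.8]
gripper_width: 0.0221
gripper_force: 29.4
```

```bash
python3 -c "
from h import *; go(.4803,-.0904,.107,-45)
import cv2
for c in('top','scene'):
    im=optics.get_image(c); cv2.imwrite(f'pics/{c}3.png',im[...,::-1])
b=cv2.imread('pics/scene3.png')[140:260,230:350]; a=cv2.imread('pics/top3.png')[130:250,230:350]
a=cv2.convertScaleAbs(np.hstack([a,b]),alpha=1.6)
cv2.imwrite('pics/c3.png',cv2.resize(a,(800,400),interpolation=2))
"
```

```text
t 4.4 pos [ 0.4833 -0.0868  0.1075] F [-0.1 -0.2 -1.8] w 0.0221 q [-0.18 -0.06 -0.26  1.37 -0.    2.18]
shift [-4.6  0.4  0.5] rot [ 0.001 -0.     0.002]
```

View pics/c3.png

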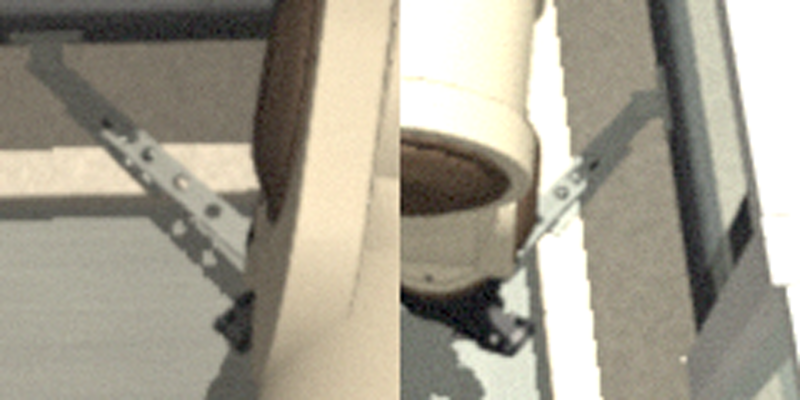

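The bar's shadow has come away from it, so the stay is up off the pin. The holes show at (150,155), (180,183) and (212,210) in the left half. Next I'll swing the window out.

Call:
jog_arm([
  [0.2, 4, -2, 0, 0, 0, 0.023],
  [0.2, 11, -5.7, 0, 0, 0, 0.064],
  [0.2, 18, -9.3, 0, 0, 0, 0.104],
  [0.2, 25, -12.9, 0, 0, 0, 0.145],
  [0.2, 32, -16.5, 0, 0, 0, 0.186],
])

```text
t: 5.0
tool_pos: [0.4929, -0.0529, 0.1057]
tool_rot: [0.0, 0.956, 0.295, -0.001]
force: [-3.9, -3.8, -0.2]
gripper_width: 0.0223
gripper_force: 29.5
```

```bash
python3 -c "
from h import *; go(.5049,-.0191,.1075,-66)
p=env.observe()['tool_pos']; print('leaf',leaf_of(1000*(p[:2]-[.6685,.0387]),220.5))"
```

```text
t 5.0 pos [ 0.4929 -0.0529  0.1057] F [-3.9 -3.8 -0.2] w 0.0223 q [-0.11 -0.04 -0.25  1.37 -0.    2.44]
shift [ 28.9 -21.1  -1.9] rot [-0.     0.003  0.179]
leaf 0.3041287696033742
```

Call:
jog_arm([
  [0.2, 7, -5, -1, 0, 0, 0.04],
  [0.2, 14, -10, -2, 0, 0, 0.085],
  [0.2, 21, -15, -2, 0, 0, 0.13],
  [0.2, 26, -19, -2, 0, 0, 0.16],
  [0.2, 29, -21, -2, 0, 0, 0.179],
])

```text
t: 5.5
tool_pos: [0.5052, -0.0185, 0.1077]
tool_rot: [-0.0, 0.978, 0.209, -0.001]
force: [-3.9, -1.9, -1.0]
gripper_width: 0.0222
gripper_force: 29.5
```

Call:
jog_arm([
  [0.2, 0, 0, 0, 0, 0, 0],
  [0.2, 0, 0, 0, 0, 0, 0],
])

```text
t: 5.7
tool_pos: [0.5059, -0.0187, 0.1083]
tool_rot: [-0.0, 0.978, 0.21, 0.0]
force: [-0.3, 0.4, -0.7]
gripper_width: 0.0223
gripper_force: 29.4
```

```bash
python3 -c "
from h import *; go(.5049,-.0191,.1075,-66)
p=env.observe()['tool_pos']; print('leaf',leaf_of(1000*(p[:2]-[.6685,.0387]),220.5))
import cv2
for c in('top','scene'):
    im=optics.get_image(c); cv2.imwrite(f'pics/{c}4.png',im[...,::-1])
b=cv2.imread('pics/scene4.png')[140:260,230:350]; a=cv2.imread('pics/top4.png')[110:230,230:350]
a=cv2.convertScaleAbs(np.hstack([a,b]),alpha=1.6)
cv2.imwrite('pics/c4.png',cv2.resize(a,(800,400),interpolation=2))
print(proj('top',[.6685-.0809,.0387-.0209,.062]),proj('scene',[.6685-.0809,.0387-.0209,.062]))
"
```

```text
t 5.7 pos [ 0.5059 -0.0187  0.1083] F [-0.3  0.4 -0.7] w 0.0223 q [-0.04 -0.02 -0.22  1.37  0.    2.68]
shift [-1.1 -0.1  0.8] rot [-0.    -0.     0.004]
leaf 0.5219618851550027
[[265.91523432 170.21437477]] [[284.36345137 192.48607084]]
```

View pics/c4.png

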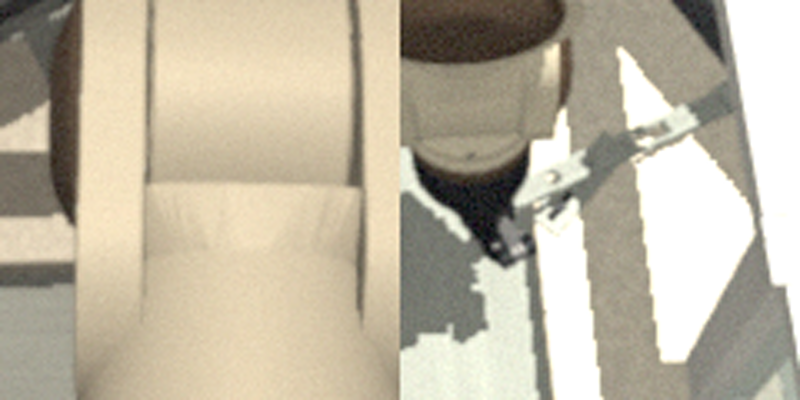

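The arm hides the top view. In the scene view (right half) the bar covers the pin, which should be at about (580,170). The start pictures show the pin inside the slot, so I'll rectify the bar strip from those.

```bash
cat > strip.py <<'E'
from h import *
import cv2
O=np.array([.6685,.0387])
def strip(c,img,piv,ang,z0=.058,z1=.058,k=4):  # rectified bar: u 40..180 mm from pivot, v -15..15 (left), k px/mm
    u,v=np.meshgrid(np.arange(40,180,1/k),np.arange(15,-15,-1/k)); d=np.array([np.cos(ang),np.sin(ang)]); n=np.array([-d[1],d[0]])
    z=z0+(z1-z0)*u/225
    P=np.c_[(O+(piv+u.ravel()[:,None]*d+v.ravel()[:,None]*n)/1000),z.ravel()]
    q=proj(c,P).astype(np.float32); return cv2.remap(img,q[:,0].reshape(u.shape),q[:,1].reshape(u.shape),cv2.INTER_CUBIC)
E
python3 - <<'E'
from strip import *
o=[]
for c in("top","scene"):
    s=strip(c,cv2.imread(f"pics/{c}0.png"),np.array([-30,30]),np.radians(-135)); s=cv2.convertScaleAbs(s,alpha=1.6)
    o.append(cv2.copyMakeBorder(s,0,20,0,0,0))
    cam=optics.calibration(c)["extrinsics"]; C=-cam[:3,:3].T@cam[:3,3]; d=C[:2]-(O+np.array([-.0809,-.0209])); sh=-d/(C[2]-.06)*4
    print(c,"pin-top parallax in strip u,v mm",sh@[-.707,-.707],sh@[.707,-.707])
img=np.vstack(o)
for u in range(40,180,10): cv2.line(img,((u-40)*4,120),((u-40)*4,126 if u%50 else 136),(255,255,255),1); cv2.line(img,((u-40)*4,260),((u-40)*4,266 if u%50 else 276),(255,255,255),1)
cv2.imwrite("pics/strip.png",cv2.resize(img,(800,400)))
E
```

```text
top pin-top parallax in strip u,v mm -0.6713831090749425 0.7026241035733509
scene pin-top parallax in strip u,v mm -1.2700026023624968 -0.750062460380863
```

View pics/strip.png

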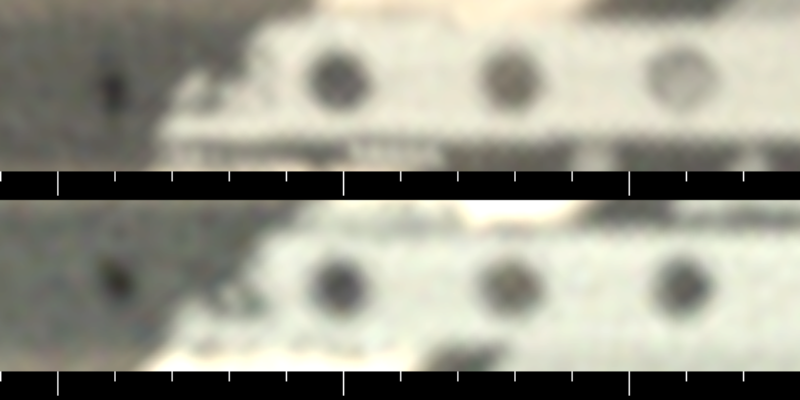

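Both strips show the three round holes at about u = 99, 129 and 159. There's a dark gap near u = 60, and inside the slot a lit patch that looks like the pin, near u = 72–78. I'll read the profiles as numbers.

```bash
python3 - <<'E'
from strip import *
for c,v0 in(("top",.9),("scene",0)):
    s=strip(c,cv2.imread(f"pics/{c}0.png"),np.array([-30,30]),np.radians(-135)).astype(float).mean(2)
    print(c,"u",list(range(50,92)))
    for v in(7.5,4,2,0,-2,-4,-7.5):
        r=int((15-(v+v0))*4); print(v,s[r-2:r+3].mean(0)[40:208].reshape(-1,4).mean(1).astype(int).tolist())
E
```

```text
top u [50, 51, 52, 53, 54, 55, 56, 57, 58, 59, 60, 61, 62, 63, 64, 65, 66, 67, 68, 69, 70, 71, 72, 73, 74, 75, 76, 77, 78, 79, 80, 81, 82, 83, 84, 85, 86, 87, 88, 89, 90, 91]
7.5 [60, 61, 62, 61, 60, 60, 60, 59, 58, 58, 59, 61, 62, 62, 60, 60, 61, 62, 60, 58, 58, 58, 59, 59, 60, 60, 60, 61, 61, 61, 62, 64, 71, 82, 97, 112, 123, 130, 135, 139, 141, 142]
4 [58, 58, 59, 60, 60, 59, 57, 54, 52, 53, 54, 56, 59, 59, 59, 58, 59, 59, 59, 58, 56, 58, 61, 62, 61, 59, 59, 58, 58, 59, 60, 66, 79, 95, 107, 113, 116, 123, 131, 139, 144, 144]
2 [59, 59, 59, 59, 58, 57, 55, 51, 49, 48, 49, 52, 56, 60, 60, 59, 59, 59, 59, 59, 59, 61, 66, 73, 77, 76, 71, 66, 63, 64, 66, 70, 80, 97, 112, 120, 122, 125, 129, 136, 139, 137]
0 [60, 60, 59, 58, 57, 54, 51, 46, 40, 36, 37, 43, 51, 56, 59, 60, 60, 61, 61, 62, 66, 76, 90, 102, 105, 98, 86, 78, 79, 84, 88, 93, 100, 109, 117, 122, 124, 127, 132, 135, 136, 132]
-2 [59, 59, 58, 57, 55, 53, 51, 47, 40, 33, 34, 40, 49, 55, 59, 60, 59, 59, 62, 70, 82, 97, 108, 110, 106, 99, 91, 89, 96, 108, 114, 116, 121, 126, 126, 123, 122, 125, 131, 137, 138, 136]
-4 [61, 59, 58, 
[... 1120 characters left out ...]
, 38, 33, 33, 40, 49, 58, 65, 68, 68, 68, 69, 69, 67, 66, 67, 67, 65, 64, 67, 75, 83, 88, 90, 92, 98, 108, 120, 130, 135, 138, 141, 142, 139]
-2 [65, 64, 63, 63, 64, 65, 64, 60, 56, 51, 46, 45, 49, 55, 60, 64, 66, 67, 66, 66, 69, 75, 80, 84, 85, 82, 77, 75, 83, 95, 101, 98, 91, 88, 92, 101, 113, 125, 132, 136, 138, 137]
-4 [67, 66, 66, 65, 65, 67, 68, 66, 63, 60, 58, 58, 59, 61, 63, 64, 64, 65, 69, 74, 82, 93, 103, 109, 110, 106, 99, 93, 90, 92, 99, 101, 95, 89, 90, 98, 109, 120, 129, 136, 141, 143]
-7.5 [63, 64, 65, 66, 67, 68, 69, 68, 67, 67, 67, 67, 66, 65, 63, 62, 63, 69, 78, 90, 103, 118, 129, 135, 138, 137, 134, 131, 131, 134, 137, 136, 134, 134, 136, 136, 136, 137, 140, 143, 144, 144]
```

The profile puts the pin centre at u ≈ 72 ± 2, near the middle of its range. I'll work out the exact knob targets and lower to just above the pin.

```bash
cat >> h.py <<'E'
O=np.array([.6685,.0387])
def tgt(ea,ec,ztcp,go_=True): # hole at pin_mid + ea*(.707,.707)+ec*(.707,-.707) mm
    h=np.array([-80.9,-20.9])+.70711*np.array([ea+ec,ea-ec]); ph=np.arcsin((ztcp*1000-60.5)/225); c=np.cos(ph)
    th=brentq(lambda t:np.hypot(*(pivot(t)-h))-130*c,0,1.2); u=(h-pivot(th))/(130*c); k=pivot(th)+225*c*u
    w=O+k/1000; yd=np.degrees(np.arctan2(u[1],u[0]))+90
    print("leaf",round(th,3),"tcp",np.round(w,4),"ydeg",round(yd,1)); go(*w,ztcp,yd)
def where(): # estimate ea,ec of the hole from the measured TCP
    p=env.observe()["tool_pos"]; ph=np.arcsin((p[2]*1000-60.5)/225); c=np.cos(ph); k=1000*(p[:2]-O)
    th=leaf_of(k,225*c); h=pivot(th)+(k-pivot(th))*130/225; e=h-[-80.9,-20.9]; return np.round([e@[.707,.707],e@[.707,-.707],th],2)
E
python3 -c "
from h import *; tgt(0,0,.082); print(where())"
```

```text
leaf 0.51 tcp [ 0.5013 -0.0208] ydeg -65.9
t 5.8 pos [ 0.506  -0.0189  0.1084] F [ 0.8  0.7 -1.4] w 0.0219 q [-0.04 -0.02 -0.22  1.37  0.    2.68]
shift [-5.1 -0.2 26.4] rot [-0.    -0.     0.002]
[3.07 1.34 0.52]
```

Call:
jog_arm([
  [0.2, -1.5, 0, 7, 0, 0, 0],
  [0.2, -3, 0, 15, 0, 0, 0],
  [0.2, -4.5, -0.2, 22, 0, 0, 0],
  [0.2, -5, -0.2, 26, 0, 0, 0],
  [0.2, -5, -0.2, 26, 0, 0, 0],
])

```text
t: 6.3
tool_pos: [0.5009, -0.0206, 0.0817]
tool_rot: [-0.0, 0.978, 0.209, -0.0]
force: [3.0, 1.5, -1.3]
gripper_width: 0.0218
gripper_force: 29.4
```

Call:
jog_arm([
  [0.2, 0, 0, 0, 0, 0, 0],
  [0.2, 0, 0, 0, 0, 0, 0],
])

```text
t: 6.5
tool_pos: [0.5011, -0.0207, 0.0826]
tool_rot: [0.0, 0.978, 0.209, -0.0]
force: [1.8, 0.6, -1.7]
gripper_width: 0.0217
gripper_force: 29.5
```

```bash
python3 -c "
from h import *; tgt(0,0,.079); print(where())"
```

```text
leaf 0.511 tcp [ 0.5012 -0.0208] ydeg -65.9
t 6.5 pos [ 0.5011 -0.0207  0.0826] F [ 1.8  0.6 -1.7] w 0.0217 q [-0.04 -0.02 -0.27  1.32 -0.    2.68]
shift [0.  0.1 3.6] rot [0.    0.    0.002]
[-0.11 -0.14  0.51]
```

Call:
jog_arm([
  [0.2, 0, 0, 1.5, 0, 0, 0],
  [0.2, 0, 0, 3, 0, 0, 0],
  [0.2, 0, 0, 4, 0, 0, 0],
  [0.2, 0, 0, 4, 0, 0, 0],
])

```text
t: 6.9
tool_pos: [0.5008, -0.0208, 0.0782]
tool_rot: [0.0, 0.978, 0.209, -0.0]
force: [-2.5, -1.8, 0.8]
gripper_width: 0.022
gripper_force: 29.5
```

Call:
jog_arm([
  [0.2, 0, 0, 1, 0, 0, 0],
  [0.2, 0, 0, 2, 0, 0, 0],
  [0.2, 0, 0, 2, 0, 0, 0],
])

```text
t: 7.2
tool_pos: [0.5011, -0.0209, 0.0763]
tool_rot: [0.0, 0.978, 0.209, -0.0]
force: [-2.9, -3.7, -0.3]
gripper_width: 0.0217
gripper_force: 29.5
```

Call:
jog_arm([
  [0.2, 0, 0, 0.5, 0, 0, 0],
  [0.2, 0, 0, 1, 0, 0, 0],
  [0.2, 0, 0, 1, 0, 0, 0],
])

```text
t: 7.5
tool_pos: [0.5012, -0.0208, 0.0755]
tool_rot: [0.0, 0.978, 0.209, 0.0]
force: [-3.7, -4.4, 1.7]
gripper_width: 0.0218
gripper_force: 29.6
```

Call:
jog_arm([
  [0.2, 0, 0, 0.5, 0, 0, 0],
  [0.2, 0, 0, 1, 0, 0, 0],
  [0.2, 0, 0, 1, 0, 0, 0],
])

```text
t: 7.8
tool_pos: [0.5013, -0.0208, 0.0745]
tool_rot: [0.0, 0.978, 0.209, 0.0]
force: [-2.3, -4.3, 1.8]
gripper_width: 0.0218
gripper_force: 29.6
```

Call:
jog_arm([
  [0.2, 0, 0, 0.5, 0, 0, 0],
  [0.2, 0, 0, 1, 0, 0, 0],
  [0.2, 0, 0, 1, 0, 0, 0],
])

```text
t: 8.1
tool_pos: [0.5013, -0.0209, 0.0736]
tool_rot: [0.0, 0.978, 0.209, 0.0]
force: [-3.3, -4.7, 1.9]
gripper_width: 0.0218
gripper_force: 29.6
```

```bash
cat > f.py <<'E'
from h import *
F=[]
for i in range(4): optics.get_image("scene"); s=env.observe(); F.append(np.r_[s["force"],s["moment"]])
F=np.array(F); y=np.radians(-66); print("t",round(s["t"],2),"F",F[:,:3].mean(0).round(1),"sd",F[:,:3].std(0).round(1),"toward pivot",round(float(F[:,:2].mean(0)@[-np.sin(y),np.cos(y)]),1),"tool y",round(float(F[:,:2].mean(0)@[np.cos(y),np.sin(y)]),1),"M",F[:,3:].mean(0).round(2),"pos",s["tool_pos"].round(4),"hole",where())
E
python3 f.py
```

```text
t 8.3 F [-2.2 -5.1  0.9] sd [0.4 0.4 0.2] toward pivot -4.1 tool y 3.8 M [-0.91  0.44  0.05] pos [ 0.5013 -0.0209  0.0736] hole [0.22 0.21 0.51]
```

The TCP is already below the height for resting on the pin's top, and a side force has built up, so the pin seems to have entered the hole. I'll relieve the side force and keep lowering.

Call:
jog_arm([
  [0.2, 0, 0.5, 0, 0, 0, 0],
  [0.2, 0, 1, 0, 0, 0, 0],
  [0.2, 0, 1, 0.5, 0, 0, 0],
])

```text
t: 8.6
tool_pos: [0.5015, -0.0214, 0.0728]
tool_rot: [-0.0, 0.978, 0.209, -0.0]
force: [-3.3, -1.6, 0.8]
gripper_width: 0.022
gripper_force: 29.5
```

```bash
python3 f.py
```

```text
t 8.8 F [-2.9 -1.7 -0.1] sd [0.2 0.3 0.6] toward pivot -3.4 tool y 0.4 M [-0.37  0.52  0.06] pos [ 0.5015 -0.0215  0.0728] hole [0.04 0.51 0.51]
```

Call:
jog_arm([
  [0.2, 0, 0, 1, 0, 0, 0],
  [0.2, -0.1, 0, 2, 0, 0, 0],
  [0.2, -0.1, 0, 3, 0, 0, 0],
  [0.2, -0.2, 0, 4, 0, 0, 0],
])

```text
t: 9.2
tool_pos: [0.5015, -0.0216, 0.0688]
tool_rot: [-0.0, 0.978, 0.209, 0.0]
force: [-3.0, -1.7, -0.1]
gripper_width: 0.0221
gripper_force: 29.5
```

```bash
python3 f.py
```

```text
t 9.4 F [-2.6 -1.3 -0.9] sd [0.2 0.3 0.9] toward pivot -2.9 tool y 0.1 M [-0.21  0.47  0.08] pos [ 0.5014 -0.0216  0.0689] hole [0.01 0.53 0.52]
```

Free travel with little force, so the hole is on the pin. I'll lower the rest of the way.

Call:
jog_arm([
  [0.2, 0, 0, 1.5, 0, 0, 0],
  [0.2, -0.1, 0, 3, 0, 0, 0],
  [0.2, -0.1, 0, 4.5, 0, 0, 0],
  [0.2, -0.1, 0, 6, 0, 0, 0],
])

```text
t: 9.8
tool_pos: [0.5014, -0.0216, 0.0628]
tool_rot: [-0.0, 0.978, 0.209, 0.0]
force: [-3.4, -1.6, 0.0]
gripper_width: 0.0222
gripper_force: 29.5
```

```bash
python3 f.py
```

```text
t 10.0 F [-2.4 -1.3 -0.7] sd [0.6 0.4 0.4] toward pivot -2.7 tool y 0.2 M [-0.19  0.34  0.06] pos [ 0.5013 -0.0216  0.0629] hole [-0.06  0.52  0.52]
```

Call:
jog_arm([
  [0.2, -0.2, 0, 1, 0, 0, 0],
  [0.2, -0.3, 0, 2, 0, 0, 0],
  [0.2, -0.3, 0, 2, 0, 0, 0],
])

```text
t: 10.3
tool_pos: [0.5013, -0.0217, 0.0611]
tool_rot: [-0.0, 0.978, 0.209, 0.0]
force: [-2.2, -0.3, 0.4]
gripper_width: 0.0222
gripper_force: 29.6
```

Call:
jog_arm([
  [0.3, 0, 0, 0, 0, 0, 0],
  [0.4, 0, 0, 0, 0, 0, 0],
  [0.5, 0, 0, 0, 0, 0, 0],
  [0.5, 0, 0, 0, 0, 0, 0],
  [0.5, 0, 0, 0, 0, 0, 0],
])

```text
t: 10.8
tool_pos: [0.5011, -0.0218, 0.0609]
tool_rot: [-0.0, 0.978, 0.209, 0.0]
force: [0.3, 0.7, 0.3]
gripper_width: 0.0425
gripper_force: 0.0
```

Call:
jog_arm([
  [0.55, 0, 0, -8, 0, 0, 0],
  [0.55, 0, 0, -25, 0, 0, 0],
  [0.55, 0, 0, -50, 0, 0, 0],
  [0.55, 0, 0, -80, 0, 0, 0],
  [0.55, 0, 0, -120, 0, 0, 0],
])

```text
t: 11.3
tool_pos: [0.5003, -0.0217, 0.1815]
tool_rot: [-0.0, 0.978, 0.209, -0.001]
force: [1.2, 0.2, 0.5]
gripper_width: 0.0466
gripper_force: 0.0
```

Call:
jog_arm([
  [0.55, -50, 0, -20, 0, 0, 0],
  [0.55, -100, 0, -40, 0, 0, 0],
  [0.55, -150, 0, -60, 0, 0, 0],
  [0.55, -180, 0, -60, 0, 0, 0],
  [0.55, -180, 0, -60, 0, 0, 0],
])

```text
t: 11.8
tool_pos: [0.3342, -0.0965, 0.2434]
tool_rot: [0.001, 0.978, 0.208, 0.002]
force: [2.2, 0.2, -0.9]
gripper_width: 0.0468
gripper_force: 0.0
```

```bash
python3 -c "
from strip import *
im={c:optics.get_image(c)[...,::-1].copy() for c in('top','scene')}
a=im['top'][100:250,200:400]; b=im['scene'][130:280,200:400]
cv2.imwrite('pics/end.png',cv2.resize(cv2.convertScaleAbs(np.hstack([a,b]),alpha=1.4),(800,300),interpolation=2))
th=.515;P=pivot(th);h=np.array([-80.9,-20.9]);u=(h-P)/np.hypot(*(h-P))
for c,of in(('top',(200,100)),('scene',(200,130))):
  for n,d,z in(('knob',225,.055),('h160',160,.058),('h130',130,.058),('h100',100,.058)): print(c,n,np.round((proj(c,np.r_[O+(P+u*d)/1000,z])[0]-of)*2,0))
s=env.observe(); print(s['t'],s['tool_pos'],s['force'])"
```

```text
top knob [167. 216.]
top h160 [143. 164.]
top h130 [132. 141.]
top h100 [121. 118.]
scene knob [102. 162.]
scene h160 [148. 137.]
scene h130 [169. 126.]
scene h100 [189. 115.]
11.9 [ 0.33664772 -0.09581884  0.24191777] [ 1.84699057 -0.63189074  0.43234144]
```

View pics/end.png

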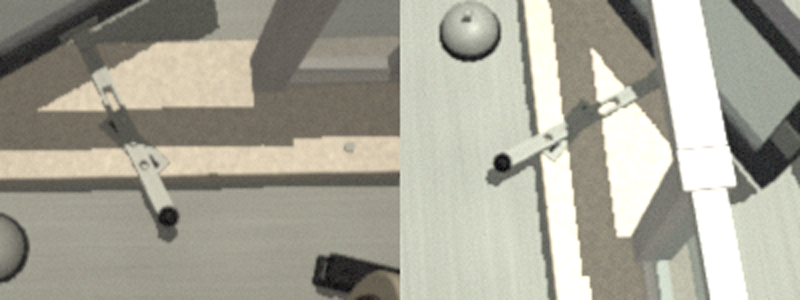

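The end picture shows the knob at (168,215) in the top half and (102,162) in the scene half. Both are within a pixel or so of the predicted seated middle-hole position at 55 mm. The bell and stapler are untouched and the gripper is clear.

```bash
python3 -c "
from rig import workorder; print(workorder.job_done())"
```

```text
the job is handed in; nothing more can be done
None
```

The window stands half open with the stay's middle hole over the pin, the bar fully down and the gripper clear. The job is handed in at about 12 s of the 72 s allowed, but the hand-in gave no verdict, so I'm going by the forces felt and the last picture.

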